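# Trip the hidden tray catch of a parts keeper with a release pin

## Task

The release button of the blue parts keeper is gone and the brass carburetor float is shut inside it: take the red-handled release pin from its wooden block, reach down through the small yellow-ringed hole in the keeper's top and press the hidden spring catch gently, by feel, until the tray springs out towards its front. How deep the catch sits is not known and it bends if it is forced against its stop, so never push on the keeper with 20 N or more. Then stand the pin fully back in the bore of its block and let go, with the float still in the tray and the piston, camshaft and crankshaft left where they are.

Things in the scene. Friction and masses are not known exactly. Their poses are not given: they have to be found in the camera images.
- keeper: Parts keeper: fixed blue steel case, 200 (x, depth) x 150 (y) x 80 mm high, a grey strip across the rear of its 6 mm thick roof. Origin: centre of the underside; own -x is its front, where the tray comes out. The hidden catch is a flat 22 x 22 mm pad straight under the hole, its top anywhere from 16 to 40 mm below the hole's mouth: different every time and not visible.
- hole (a point): Centre of the mouth of the round, yellow-ringed access hole in the keeper's flat top, 80 mm above the work surface; in the keeper's axes 67.5 mm behind (+x) and 30 mm left (+y) of its centre. Diameter 11 mm through the 6 mm roof, open below down to the catch's pad.
- catch_line (a point): Point on the hole's axis 40 mm under its mouth (does not move). The catch's pad is pressed straight down along this line: it yields against its spring (3 N at first, 1 N more for each mm), lets the tray go after about 4 mm (7 to 9.5 N), meets a hard stop after 10 mm (13 N) and springs back when freed. Over 20 N bends it.
- tray (a joint): How far the tray has slid out of the keeper's front, m: 0 shut (caught), springs by itself to its stop at 0.075 in about a second once the catch is pressed; it then stays out.
- tray_floor (a point): Middle of the tray's inner floor, 12 mm above the work surface; the tray is an aluminium pan, 122 x 122 mm inside, walls 4 mm thick and 30 mm high overall, with a grey front 62 mm high and a small steel bar handle; it moves with the tray.
- float: Brass carburetor float, 36 x 42 x 16 mm, 25 g, lying loose in the tray (out of sight while the tray is shut). Origin: middle of its underside.
- pin: Release pin, about 60 g, standing upright in the block at the start. Origin at the tip (lower end), z up along the pin to the handle. Steel shank 8 mm in diameter and 75 mm long, tapering over the last 3 mm to a 5 mm flat tip; a 22 mm collar 75 to 80 mm above the tip; a red square handle 18 x 18 mm (sides along own x and y) from 80 to 125 mm.
- pin_tip (a point): Tip of the pin (its origin).
- pin_grip (a point): Point on the pin's axis 104 mm above the tip, a good height for gripping the handle.
- block: Fixed wooden block, 60 x 60 x 40 mm high, that holds the pin. Origin: centre of its underside. (Well clear of the work, beyond x = 0.55 and y = 0.33, stands a fixed lamp 0.4 m high.)
- bore (a point): Centre of the mouth of the blind bore in the block's top, 40 mm above the work surface: diameter 10 mm, 32 mm deep. The pin stands on its bottom, tip 8 mm above the work surface, collar 43 mm above the block's top.
- piston: Aluminium piston standing on its skirt, 65 mm in diameter, 56 mm high, loose. Origin: centre of its underside. Bystander.
- camshaft: Steel camshaft standing upright on its white nylon gear: gear 88 mm in diameter, 130 mm high in all, loose. Origin: centre of the gear's underside. Bystander.
- crankshaft: Forged steel crankshaft lying on its two flat webs, 270 mm long along its own y, 76 mm high, 1.5 kg, loose. Origin: on the work surface under the middle of the webs. Bystander.

How it is judged (in metres and radians):
On the way, in this order (a step that is already met when the one before it is completed fails the run):
1. The pin's tip is in the access hole, more than 8 mm below its mouth, with the tray still shut (z of pin_tip in the frame of hole below -0.008 m and horizontal distance between pin_tip and hole below 0.006 m and value of joint tray below 0.003 m), for 0.05 s.
2. The catch is tripped with the pin in the hole: the tray moves out by more than 6 mm while the tip is more than 8 mm below the mouth (z of pin_tip in the frame of hole below -0.008 m and horizontal distance between pin_tip and hole below 0.006 m and value of joint tray above 0.006 m), for 0.05 s.
At the end, for the whole second after the job is handed in: The tray is out by more than 65 mm with the float lying in it; the pin stands at rest in its block's bore, tip at least 27 mm below the bore's mouth, within 4 mm of its axis and within 0.12 rad of upright, let go; piston, camshaft and crankshaft are within 12 mm of where they stood (value of joint tray above 0.065 m and z of pin_tip in the frame of bore below -0.027 m and horizontal distance between pin_tip and bore below 0.004 m and angle between pin's own z axis and vertical below 0.12 rad and linear speed of pin below 0.02 m/s and horizontal distance between float and tray_floor below 0.08 m and z of float in the frame of tray_floor between -0.004 and 0.02 m and distance of each of piston, camshaft, crankshaft from where it was at the start of the episode below 0.012 m); the robot touches nothing.
It fails at once if The pin pushes on the keeper or its catch with 20 N or more (contact force between pin and keeper above 20 N).
It fails at once if The piston is moved by more than 12 mm (distance of piston from where it was at the start of the episode above 0.012 m).
It fails at once if The camshaft is moved by more than 12 mm (distance of camshaft from where it was at the start of the episode above 0.012 m).
It fails at once if The crankshaft is moved by more than 12 mm (distance of crankshaft from where it was at the start of the episode above 0.012 m).
It fails at once if The robot itself pushes on the keeper with 20 N or more (contact force between any of the fingers, the arm and keeper above 20 N).
It also fails if it takes over 56 s, if anything falls off the work surface, if the arm or the gripper's body presses on something with over 40 N, if the wrist force passes 120 N, or if a joint passes its speed limit or range.

## Robot

A 6-joint arm with a two-finger parallel gripper is mounted at the origin on the work surface. World frame = base frame: x ahead of the robot, y to its left, z up, the work surface at z = 0. Lengths are in m, angles in degrees, forces in N, time in s.
With the tool pointing down it reaches from about 0.35 to 0.875 m from the base axis. Payload 4.2 kg.
Tool frame: the origin (TCP) lies on the centre line of the jaws, within the pads' length; the fingertips stand 19 mm ahead of it and the grasp point (between the pads) is the TCP; z points along the fingers, y is the line along which they close (so a half turn about z gives the same grasp; the last joint's range is limited). The gripper opens to 87 mm and grips with 3 to 60 N. Pads are 19 mm wide; open, the fingers measure 117 mm over their backs; the gripper's body (75 mm by 190 mm) begins 51 mm behind the grasp point.
Start: joints at [83.572, 22.042, 0.453, 0, -68.411, -14.817], TCP at [0.226, 0.583, 0.242] pointing down, gripper open.
Joint ranges: [-179.83, 179.83], [-69.29, 118.12], [-61.27, 80.66], [-181.25, 117.63], [-171.15, -9.14], [-177.46, 177.46]. Speed limits (degrees/s): [159.86, 159.86, 180, 180, 180, 180].

## Interface

Orientations are given as a 3x3 rotation matrix whose columns are the frame's x, y, z axes.
In Python, from station import sense, capture, finish_job, search_frame, masks_of gives the robot as it stands.
- The arm moves only by the tool drive_tool, never from a script. Its argument "rows" is a list of rows, each a list of 7 numbers: the opening in per cent of the stroke, from 0 (shut) to 100 (fully open), then the shift along the world's x, y, z in mm, then the turn, a rotation vector about the world's x, y, z in rad. In form: [[fingers, dx, dy, dz, wx, wy, wz], ...]. A call has 1 to 5 rows; each row shifts and turns the commanded pose from where the row before left it; what a row does not reach is not made up. A row lasts 1/12 s, in which the tool goes at most 41.7 mm and 7.16 degrees, less where a joint would pass 70% of its speed; a pose out of reach is approached as far as the arm can. A call is refused whole if a number of a shift passes 41.7 or a number of a turn 0.125, either way. A call with a gripper value outside its range is refused whole. The fingers move at their own pace and stop on an object; the grip force is fixed at half the most. Time passes only in rows, so rows that do not move let the fingers close. It gives the time, the measured TCP pose, the force, the opening and the grip force at its end, in the units of the state.
- sense(): the state, without advancing time (a new reading comes with each control period).
- capture(name): name is "scene" or "top" or "wrist"; returns a dict with "frame" (400x640x3 uint8, red, green, blue), "z_map" (400x640 float32, m along the optical axis (not along the pixel's ray), 0 where there is no reading), "fx", "fy", "cx", "cy" (pixels), "R" (3x3) and "t" (3): a world point X has camera coordinates R X + t; the wrist camera has in their place "T_tool_cam" (4x4, takes a point from camera to tool coordinates, whose origin is the TCP and whose axes are the flange's). Camera axes: x right, y down, z forward; pixel columns grow to the right and rows downward; lengths in m; the calibration is good to about 2 mm. A picture is of the moment at which its call begins: read the wrist's pose just before it.
- finish_job(): hands the job in; it is judged then, once.
Trained networks look in a picture, given as the dict that the camera call returned (one of the last four; its "shot" number tells which), for a name from the list of things; names that differ only in an ending like _2 or _b are one class to them, and where a whole thing is asked for, a point or a joint stands for the part that bears it (a point fixed in the world has none). Each returns a list of dicts, best first, with "p" (0 to 1); they miss things now and then, are a little off and sometimes report something else, mostly with a low value. They report only what shows in the picture. A call takes as long as a camera call.
- search_frame(label, picture): "xy" ([column, row] in pixels, amid what is visible of it).
- masks_of(label, picture): "region" (400x640 bool, what is visible of it) and "xy" ([column, row] in pixels, amid what is visible of it).
The state is a dict: "time_s": time; "joints": joint angles; "joint_velocities": joint speeds; "effort": joint torques, N m; "tcp_pos": TCP position; "ee_rot": TCP orientation; "wrist_force": force on the tool from outside, world axes, zero at the start; "moment": the same for the moment, N m; "gripper_width": opening from 0.0 (shut) to 1.0 (fully open); "gripper_force": force on a finger pad.
Only numpy, scipy, OpenCV 4.12 (cv2) and the standard library are available. Lean on these libraries where they do the work, as an engineer would, in place of code of your own. Each camera call takes 0.05 s, during which the arm holds its last target. There are 200 camera calls.

## Working session

There is one attempt and no reset: what is moved stays moved. The work goes in short steps, Python scripts to look and compute and a tool call to move; the robot and the scene stay as the last step left them, time stands still between calls to the robot, and variables do not carry over. Pictures are saved under pics/ and viewed, at most 10 in all, crops included, and the job is handed in when it is done.

Besides the shell and the picture viewer there is one more tool, called after "Emit:" as name(argument=value, ...), one argument or row to a line, values as JSON. drive_tool: Moves the arm, as the interface text tells. Its arguments: {"type":"object","properties":{"rows":{"type":"array"}},"required":["rows"]}

```bash
mkdir -p pics; cat > h.py <<'E'
import numpy as np, cv2
from station import *
def cap(name):
    s=sense(); c=capture(name)
    if name=="wrist":
        T=np.eye(4);T[:3,:3]=np.array(s["ee_rot"]);T[:3,3]=s["tcp_pos"]
        c["M"]=T@np.array(c["T_tool_cam"])
    else:
        R=np.array(c["R"]);M=np.eye(4);M[:3,:3]=R.T;M[:3,3]=-R.T@np.array(c["t"]);c["M"]=M
    return c
def cloud(c):
    z=c["z_map"];v,u=np.mgrid[:400,:640]
    P=np.stack([(u-c["cx"])/c["fx"]*z,(v-c["cy"])/c["fy"]*z,z],-1)
    return P@c["M"][:3,:3].T+c["M"][:3,3]
def atz(c,u,v,h):
    d=c["M"][:3,:3]@np.array([(u-c["cx"])/c["fx"],(v-c["cy"])/c["fy"],1]);o=c["M"][:3,3]
    return o+d*(h-o[2])/d[2]
def save(c,n): cv2.imwrite("pics/"+n,c["frame"][:,:,::-1])
E
python3 - <<'E'
from h import *
s=sense();print(s["tcp_pos"],np.round(s["ee_rot"],3).tolist(),s["time_s"],s["wrist_force"])
for n in("top","scene"):
    c=cap(n);save(c,n+".png");P=cloud(c)
    for l in("keeper","hole","pin","block","piston","camshaft","crankshaft"):
        m=masks_of(l,c)
        for d in m[:2]:
            Q=P[d["region"]&(c["z_map"]>0)]
            print(n,l,round(d["p"],2),np.round(d["xy"]),np.round(np.median(Q,0),3) if len(Q) else "",np.round(np.percentile(Q,[2,98],axis=0),3).tolist() if len(Q) else "")
E
```

```text
[0.22623206 0.58200871 0.24045197] [[0.932, -0.362, -0.001], [-0.362, -0.932, -0.002], [0.0, 0.002, -1.0]] 0.0 [0.08356906 0.45734504 0.43146388]
top keeper 0.85 [232. 210.] [0.571 0.113 0.081] [[0.465, 0.024, 0.025], [0.674, 0.198, 0.085]]
top hole 0.85 [231. 212.] [0.571 0.113 0.081] [[0.465, 0.025, 0.025], [0.675, 0.2, 0.085]]
top block 0.6 [377. 195.] [ 0.618 -0.273  0.041] [[0.593, -0.312, 0.01], [0.655, -0.25, 0.045]]
top piston 0.7 [342. 246.] [ 0.486 -0.17   0.057] [[0.458, -0.2, 0.052], [0.512, -0.142, 0.06]]
top camshaft 0.8 [427. 268.] [ 0.425 -0.391  0.015] [[0.382, -0.434, -0.0], [0.461, -0.359, 0.131]]
top crankshaft 0.92 [296. 134.] [ 0.776 -0.047  0.051] [[0.737, -0.192, 0.002], [0.812, 0.058, 0.079]]
scene keeper 0.77 [362. 186.] [0.605 0.07  0.073] [[0.473, 0.012, 0.003], [0.691, 0.183, 0.08]]
scene hole 0.97 [360. 184.] [0.605 0.07  0.072] [[0.469, 0.012, 0.002], [0.691, 0.183, 0.08]]
scene hole 0.3 [275. 283.] [ 0.636 -0.3    0.036] [[0.598, -0.319, 0.0], [0.659, -0.255, 0.041]]
scene pin 0.7 [275. 251.] [ 0.63  -0.289  0.104] [[0.57, -0.295, -0.002], [0.636, -0.212, 0.132]]
scene pin 0.27 [273. 281.] [ 0.636 -0.299  0.036] [[0.598, -0.319, 0.0], [0.659, -0.254, 0.041]]
scene block 0.88 [271. 281.] [ 0.637 -0.301  0.035] [[0.6, -0.319, -0.0], [0.659, -0.255, 0.041]]
scene piston 0.97 [258. 222.] [ 0.496 -0.192  0.048] [[0.456, -0.208, 0.001], [0.517, -0.148, 0.056]]
scene camshaft 0.55 [155. 271.] [ 0.429 -0.407  0.014] [[0.361, -0.443, -0.001], [0.464, -0.357, 0.127]]
scene crankshaft 0.59 [396. 249.] [ 0.784 -0.089  0.048] [[0.74, -0.204, 0.007], [0.818, 0.046, 0.075]]
```

```bash
python3 - <<'E'
from h import *
a=cv2.imread("pics/top.png")[90:310,170:470];b=cv2.imread("pics/scene.png")[100:320,100:460]
cv2.imwrite("pics/v1.png",np.vstack([cv2.resize(a,(440,300)) if 0 else cv2.resize(a,(409,300)),np.zeros((0,409,3),np.uint8)]))
w=np.zeros((600,800,3),np.uint8);t=cv2.resize(a,None,fx=1.36,fy=1.36);w[:t.shape[0],:t.shape[1]]=t
t=cv2.resize(b,None,fx=1.36,fy=1.36);w[300:300+t.shape[0],:t.shape[1]]=t;cv2.imwrite("pics/v1.png",w)
E
```

```text
(no output)
```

View pics/v1.png

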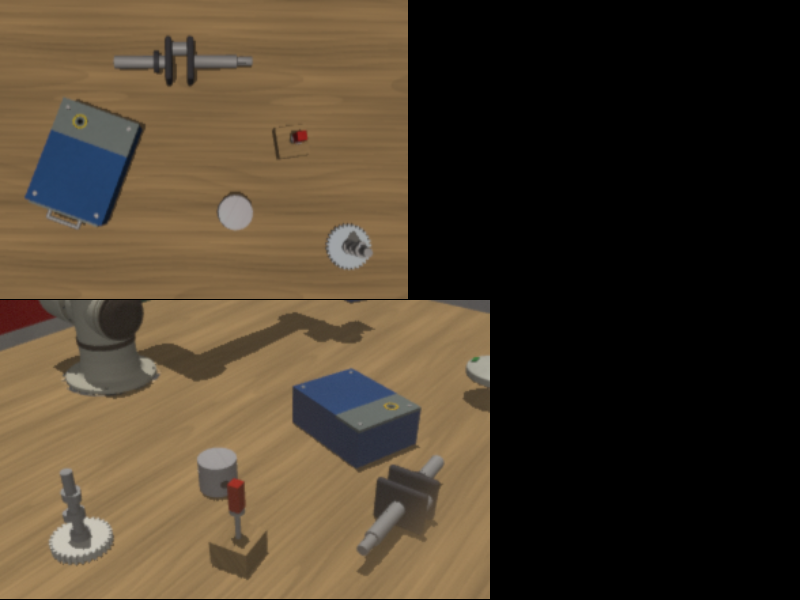

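```bash
python3 - <<'E'
from h import *
for n in("top","scene"):
    c=cap(n);f=c["frame"].astype(int);r,g,b=f[...,0],f[...,1],f[...,2];P=cloud(c)
    h=cv2.cvtColor(c["frame"],cv2.COLOR_RGB2HSV)
    box=np.zeros((400,640),bool);box[90:310,170:470]=1
    red=(r>120)&(g<60)&(b<60)&box; yel=(h[...,0]>20)&(h[...,0]<35)&(h[...,1]>150)&(h[...,2]>90)&box&(abs(P[...,2]-.08)<.012)
    for k,m,z in(("red",red,.12),("yel",yel,.08)):
        v,u=np.nonzero(m);print(n,k,len(u),u.mean(),v.mean(),u.min(),u.max(),v.min(),v.max(),atz(c,(u.min()+u.max())/2 if k=="yel" else u.mean(),(v.min()+v.max())/2 if k=="yel" else v.mean(),z),np.median(P[m],0))
    if n=="top":
        t=red&(P[...,2]>.12);v,u=np.nonzero(t);print("redtop",len(u),u.mean(),v.mean(),np.median(P[t],0))
        k=box&(abs(P[...,2]-.08)<.008)&(P[...,1]>-.02)&(P[...,0]<.70)
        pts=P[k][:,:2].astype(np.float32);print(cv2.minAreaRect(pts*1000))
        k=box&(abs(P[...,2]-.04)<.008)&(P[...,1]<-.2)&(P[...,0]>.55)
        print(cv2.minAreaRect((P[k][:,:2]*1000).astype(np.float32)))
E
```

```text
top red 43 392.06976744186045 189.25581395348837 389 395 186 192 [ 0.62665267 -0.28550286  0.12      ] [ 0.62560726 -0.28260337  0.13337713]
top yel 21 228.42857142857142 179.33333333333334 224 233 175 183 [0.65064556 0.1210783  0.08      ] [0.64789551 0.11872593 0.0824356 ]
redtop 43 392.06976744186045 189.25581395348837 [ 0.62560726 -0.28260337  0.13337713]
((574.6736450195312, 115.99501037597656), (151.10414123535156, 204.6854705810547), 70.85661315917969)
((694.3754272460938, -260.80865478515625), (212.23794555664062, 67.08692932128906), 16.489099502563477)
scene red 47 272.63829787234044 234.53191489361703 268 278 231 237 [ 0.61516762 -0.27471086  0.12      ] [ 0.62591345 -0.28629064  0.13184032]
scene yel 6 388.5 177.83333333333334 383 392 177 179 [0.65175777 0.11605034 0.08      ] [0.65635457 0.12139702 0.07840085]
```

Emit:
drive_tool(
  rows=[
    [100,18,-39,0,0,0,0],
    [100,18,-39,0,0,0,0],
    [100,18,-39,0,0,0,0],
    [100,18,-39,0,0,0,0],
    [100,18,-39,0,0,0,0],
  ],
)

```text
time_s: 1.32
tcp_pos: [0.3141, 0.3915, 0.2417]
ee_rot: [[0.932, -0.362, 0.0], [-0.362, -0.932, 0.0], [0.0, -0.0, -1.0]]
wrist_force: [-0.0, 0.6, -0.1]
gripper_width: 1.0
gripper_force: 0.0
```

Emit:
drive_tool(
  rows=[
    [100,18,-39,0,0,0,0],
    [100,18,-39,0,0,0,0],
    [100,18,-39,0,0,0,0],
    [100,18,-39,0,0,0,0],
    [100,18,-39,0,0,0,0],
  ],
)

```text
time_s: 1.73
tcp_pos: [0.4014, 0.2023, 0.242]
ee_rot: [[0.932, -0.362, 0.001], [-0.362, -0.932, 0.001], [0.001, -0.001, -1.0]]
wrist_force: [0.8, -0.3, 0.1]
gripper_width: 1.003
gripper_force: 0.0
```

Emit:
drive_tool(
  rows=[
    [100,18,-39,0,0,0,0],
    [100,18,-39,0,0,0,0],
    [100,18,-39,0,0,0,0],
    [100,18,-39,0,0,0,0],
    [100,18,-39,0,0,0,0],
  ],
)

```text
time_s: 2.15
tcp_pos: [0.4889, 0.013, 0.242]
ee_rot: [[0.932, -0.362, 0.001], [-0.362, -0.932, 0.0], [0.001, -0.001, -1.0]]
wrist_force: [1.3, 1.3, -0.1]
gripper_width: 0.999
gripper_force: 0.0
```

```bash
python3 - <<'E'
from h import *
s=sense();print(s["time_s"],s["tcp_pos"],np.round(s["ee_rot"],2).tolist(),s["joints"])
c=cap("wrist");print(np.round(c["T_tool_cam"],3),c["fx"],np.round(c["M"],3));save(c,"w1.png")
E
```

```text
2.15 [0.48885914 0.0130031  0.24204032] [[0.93, -0.36, 0.0], [-0.36, -0.93, 0.0], [0.0, -0.0, -1.0]] [ 2.05988781e+01  8.65749699e+00 -1.80500807e+01  4.52654866e-03
 -6.32242999e+01  4.81666451e+01]
[[-0.    -0.958 -0.286  0.079]
 [ 1.    -0.    -0.     0.   ]
 [ 0.    -0.286  0.958 -0.142]
 [ 0.     0.     0.     1.   ]] 312.73936273582393 [[-0.362 -0.893 -0.265  0.562]
 [-0.932  0.347  0.104 -0.016]
 [-0.001  0.285 -0.958  0.384]
 [ 0.     0.     0.     1.   ]]
```

Emit:
drive_tool(
  rows=[
    [100,17,-37,0,0,0,0],
    [100,17,-37,0,0,0,0],
    [100,17,-37,0,0,0,0],
    [100,17,-37,0,0,0,0],
    [100,17,-37,0,0,0,0],
  ],
)

```text
time_s: 2.62
tcp_pos: [0.5739, -0.1719, 0.2417]
ee_rot: [[0.932, -0.362, 0.0], [-0.362, -0.932, -0.0], [0.0, -0.0, -1.0]]
wrist_force: [0.9, 1.2, 0.5]
gripper_width: 0.999
gripper_force: 0.0
```

Emit:
drive_tool(
  rows=[
    [100,17,-37,0,0,0,0],
    [100,17,-37,0,0,0,0],
    [100,13,-29,0,0,0,0],
    [100,0,0,0,0,0,0],
  ],
)

```text
time_s: 2.95
tcp_pos: [0.6216, -0.2781, 0.2396]
ee_rot: [[0.93, -0.367, -0.001], [-0.367, -0.93, -0.001], [-0.0, 0.001, -1.0]]
wrist_force: [0.8, 0.5, 0.2]
gripper_width: 0.998
gripper_force: 0.0
```

```bash
cat > red.py <<'E'
from h import *
import sys
s=sense();print(s["time_s"],s["tcp_pos"])
c=cap("wrist");save(c,sys.argv[1]);P=cloud(c)
f=c["frame"].astype(int)
m=(f[...,0]>90)&(f[...,1]<.4*f[...,0])&(f[...,2]<.4*f[...,0])
t=m&(P[...,2]>.125)&(P[...,2]<.14);v,u=np.nonzero(t)
print(len(u),u.min(),u.max(),v.min(),v.max())
q=np.array([atz(c,a,b,.133)[:2] for a,b in zip(u,v)])*1000
print("handle top",cv2.minAreaRect(q.astype(np.float32)),np.percentile(P[t],50,axis=0))
k=(abs(P[...,2]-.04)<.004)&(np.hypot(P[...,0]-.625,P[...,1]+.283)<.06)
print("block",k.sum(),cv2.minAreaRect((P[k][:,:2]*1000).astype(np.float32)))
E
python3 red.py w2.png
```

```text
2.95 [ 0.62156913 -0.27806699  0.23963688]
418 306 329 181 207
handle top ((627.2991333007812, -284.1413269042969), (17.98033332824707, 17.39385986328125), 9.5641508102417) [ 0.62721647 -0.2839723   0.13201854]
block 2177 ((625.4305419921875, -283.2237548828125), (60.31901168823242, 60.04726791381836), 9.432868003845215)
```

View pics/w2.png

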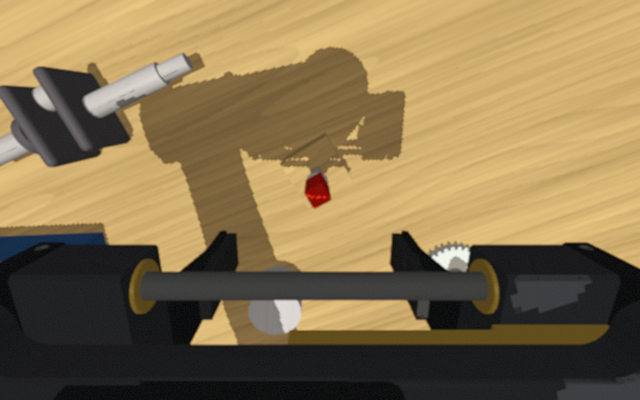

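Emit:
drive_tool(
  rows=[
    [100,1,-1,0,0,0,0.108],
    [100,1,-1,0,0,0,0.108],
    [100,1,-1,-10,0,0,0.108],
    [100,1,-1,-15,0,0,0.108],
    [100,1,-1,-15,0,0,0.108],
  ],
)

```text
time_s: 3.42
tcp_pos: [0.6254, -0.2768, 0.2021]
ee_rot: [[0.985, 0.175, 0.002], [0.175, -0.985, -0.0], [0.002, 0.0, -1.0]]
wrist_force: [-0.0, -1.0, -0.2]
gripper_width: 1.006
gripper_force: 0.0
```

Emit:
drive_tool(
  rows=[
    [100,0,0,-10,0,0,0],
    [100,0,0,0,0,0,0],
    [100,0,0,0,0,0,0],
  ],
)

```text
time_s: 3.67
tcp_pos: [0.6251, -0.2773, 0.1915]
ee_rot: [[0.986, 0.167, -0.001], [0.167, -0.986, -0.0], [-0.001, -0.0, -1.0]]
wrist_force: [-0.1, -0.7, 0.2]
gripper_width: 1.001
gripper_force: 0.0
```

```bash
python3 red.py w3.png; python3 -c "
from station import *
import numpy as np
s=sense();print(np.round(s['ee_rot'],3).tolist(),np.round(s['joints'],1))"
```

```text
3.6667 [ 0.62514724 -0.27734708  0.19148217]
577 311 333 209 234
handle top ((627.4451293945312, -283.0700378417969), (18.327350616455078, 15.248661994934082), 9.600153923034668) [ 0.62738963 -0.28315761  0.132022  ]
block 2980 ((625.6142578125, -283.2803039550781), (59.732322692871094, 60.151084899902344), 9.418207168579102)
[[0.986, 0.167, 0.001], [0.167, -0.986, -0.001], [0.001, 0.001, -1.0]] [-10.4  29.7   5.7   0.  -66.  110. ]
```

Emit:
drive_tool(
  rows=[
    [100,1,-3,-5,0,0,0],
    [100,0,-3,-15,0,0,0],
    [100,0,0,-20,0,0,0],
    [100,0,0,-20,0,0,0],
    [100,0,0,-19,0,0,0],
  ],
)

```text
time_s: 4.13
tcp_pos: [0.6268, -0.2843, 0.1126]
ee_rot: [[0.986, 0.167, 0.002], [0.167, -0.986, -0.0], [0.002, 0.001, -1.0]]
wrist_force: [0.0, -0.3, -0.4]
gripper_width: 0.995
gripper_force: 0.0
```

Emit:
drive_tool(
  rows=[
    [100,0,0,0,0,0,0],
    [60,0,0,0,0,0,0],
    [30,0,0,0,0,0,0],
    [15,0,0,0,0,0,0],
    [0,0,0,0,0,0,0],
  ],
)

```text
time_s: 4.55
tcp_pos: [0.6273, -0.2842, 0.1144]
ee_rot: [[0.986, 0.168, 0.003], [0.168, -0.986, -0.001], [0.003, 0.001, -1.0]]
wrist_force: [-0.5, 0.1, 0.0]
gripper_width: 0.783
gripper_force: 0.0
```

Emit:
drive_tool(
  rows=[
    [0,0,0,0,0,0,0],
    [0,0,0,0,0,0,0],
    [0,0,0,0,0,0,0],
    [0,0,0,0,0,0,0],
  ],
)

```text
time_s: 4.88
tcp_pos: [0.6264, -0.284, 0.1128]
ee_rot: [[0.986, 0.168, 0.0], [0.168, -0.986, -0.0], [0.0, 0.0, -1.0]]
wrist_force: [-0.4, -0.1, -0.3]
gripper_width: 0.48
gripper_force: 0.0
```

Emit:
drive_tool(
  rows=[
    [0,0,0,0,0,0,0],
    [0,0,0,0,0,0,0],
    [0,0,0,0,0,0,0],
    [0,0,0,0,0,0,0],
    [0,0,0,0,0,0,0],
  ],
)

```text
time_s: 5.3
tcp_pos: [0.6263, -0.2839, 0.1124]
ee_rot: [[0.986, 0.168, -0.0], [0.168, -0.986, 0.0], [-0.0, -0.0, -1.0]]
wrist_force: [0.3, -0.4, -0.3]
gripper_width: 0.202
gripper_force: 30.0
```

Emit:
drive_tool(
  rows=[
    [0,0,0,0,0,0,0],
    [0,0,0,0,0,0,0],
    [0,0,0,0,0,0,0],
  ],
)

```text
time_s: 5.55
tcp_pos: [0.6263, -0.284, 0.1125]
ee_rot: [[0.986, 0.168, -0.0], [0.168, -0.986, -0.0], [-0.0, 0.0, -1.0]]
wrist_force: [0.6, 0.3, 0.1]
gripper_width: 0.207
gripper_force: 30.0
```

Emit:
drive_tool(
  rows=[
    [0,0,0,10,0,0,0],
    [0,0,0,15,0,0,0],
    [0,0,0,20,0,0,0],
    [0,0,0,30,0,0,0],
    [0,0,0,33,0,0,0],
  ],
)

```text
time_s: 5.97
tcp_pos: [0.6255, -0.2837, 0.2209]
ee_rot: [[0.986, 0.168, -0.003], [0.168, -0.986, 0.001], [-0.003, -0.001, -1.0]]
wrist_force: [0.8, 0.1, -1.1]
gripper_width: 0.206
gripper_force: 30.0
```

Emit:
drive_tool(
  rows=[
    [0,1,20,0,0,0,0],
    [0,2,35,0,0,0,0],
    [0,2,35,0,0,0,0],
    [0,2,35,0,0,0,0],
    [0,2,35,0,0,0,0],
  ],
)

```text
time_s: 6.38
tcp_pos: [0.6351, -0.1226, 0.2215]
ee_rot: [[0.986, 0.168, 0.001], [0.168, -0.986, -0.0], [0.001, 0.0, -1.0]]
wrist_force: [0.3, 1.3, -1.2]
gripper_width: 0.206
gripper_force: 30.0
```

Emit:
drive_tool(
  rows=[
    [0,2,35,0,0,0,0],
    [0,2,35,0,0,0,0],
    [0,2,35,0,0,0,0],
    [0,2,35,0,0,0,0],
    [0,2,20,0,0,0,0],
  ],
)

```text
time_s: 6.8
tcp_pos: [0.6453, 0.0394, 0.2215]
ee_rot: [[0.985, 0.171, 0.001], [0.171, -0.985, 0.001], [0.001, -0.0, -1.0]]
wrist_force: [0.4, -0.3, -0.8]
gripper_width: 0.202
gripper_force: 30.0
```

Emit:
drive_tool(
  rows=[
    [0,1,15,0,0,0,0],
    [0,0,0,0,0,0,0],
    [0,0,0,0,0,0,0],
    [0,0,0,0,0,0,0],
  ],
)

```text
time_s: 7.13
tcp_pos: [0.6462, 0.0502, 0.2208]
ee_rot: [[0.986, 0.168, -0.0], [0.168, -0.986, -0.0], [-0.0, 0.0, -1.0]]
wrist_force: [-0.1, 0.6, -0.8]
gripper_width: 0.199
gripper_force: 30.0
```

```bash
cat > hole.py <<'E'
from h import *
import sys
s=sense();print(s["time_s"],s["tcp_pos"],s["wrist_force"])
c=cap("wrist");save(c,sys.argv[1]);P=cloud(c)
h=cv2.cvtColor(c["frame"],cv2.COLOR_RGB2HSV)
yel=(h[...,0]>20)&(h[...,0]<35)&(h[...,1]>130)&(h[...,2]>90)&(abs(P[...,2]-.08)<.006)
v,u=np.nonzero(yel);print(len(u),u.min(),u.max(),v.min(),v.max())
q=(np.array([atz(c,a,b,.08)[:2] for a,b in zip(u,v)])*1000).astype(np.float32)
print("ring ellipse",cv2.fitEllipse(cv2.convexHull(q)) if len(q)>5 else q, cv2.minEnclosingCircle(q))
y0,x0=max(0,int(v.mean())-100),max(0,int(u.mean())-150)
cv2.imwrite("pics/c"+sys.argv[1],cv2.resize(c["frame"][y0:y0+200,x0:x0+300,::-1],None,fx=2.6,fy=2.6))
E
python3 hole.py w4.png
```

```text
7.1333 [0.64624776 0.05015728 0.22075139] [-0.12390498  0.59265923 -0.79873075]
343 225 254 161 188
ring ellipse ((650.6681518554688, 120.16001892089844), (26.670345306396484, 27.00436019897461), 10.145106315612793) ((650.6315307617188, 120.08536529541016), 13.684261322021484)
```

View pics/w4.png

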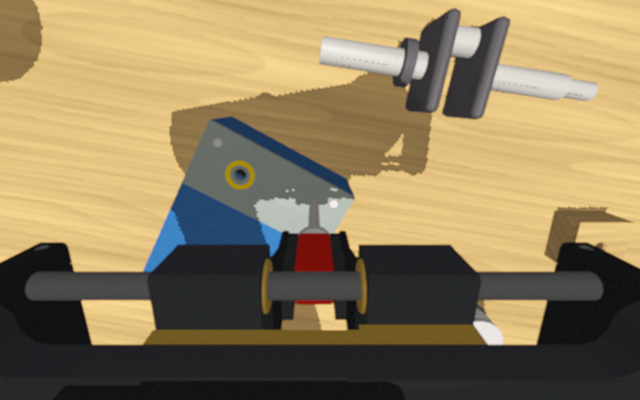

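```bash
cat > tip.py <<'E'
from h import *
import sys
s=sense();p=np.array(s["tcp_pos"]);print(s["time_s"],p,s["wrist_force"])
c=cap("wrist");P=cloud(c)
k=(np.hypot(P[...,0]-p[0],P[...,1]-p[1])<.012)&(P[...,2]>p[2]-.108)&(P[...,2]<p[2]-.034)
Mi=np.linalg.inv(c["M"])
for dz in(.1045,.09,.08,.065):
    X=Mi@np.r_[p-[0,0,dz],1];print("expected px",dz,c["fx"]*X[0]/X[2]+c["cx"],c["fy"]*X[1]/X[2]+c["cy"])
v,u=np.nonzero(k)
for r in range(v.min(),v.max()+1):
    w=v==r
    if w.sum():
        Q=P[r,u[w]];print(r,u[w].min(),u[w].max(),np.round(Q.mean(0),4))
save(c,sys.argv[1]);x,y=int(c["cx"]),200
E
python3 tip.py w5.png; python3 - <<'E'
import cv2
a=cv2.imread("pics/w5.png")[140:260,200:360];cv2.imwrite("pics/c5.png",cv2.resize(a,(800,600),interpolation=cv2.INTER_NEAREST))
E
```

```text
7.1833 [0.64626453 0.04985308 0.2207238 ] [-0.6135775  -0.57361572  0.00150068]
expected px 0.1045 313.3472510378985 203.17066149068637
expected px 0.09 313.330109418389 208.7878746695891
expected px 0.08 313.317109547403 213.04785994027228
expected px 0.065 313.29549805629205 220.12982513128065
201 311 315 [0.649  0.0506 0.1191]
202 310 317 [0.6487 0.0501 0.1209]
203 309 317 [0.6487 0.0505 0.1238]
204 309 317 [0.6486 0.0505 0.126 ]
205 309 318 [0.6486 0.0501 0.1283]
206 309 318 [0.6486 0.0501 0.1309]
207 310 318 [0.6488 0.0497 0.1337]
208 309 318 [0.6485 0.0501 0.1356]
209 309 318 [0.6486 0.0501 0.1381]
210 309 318 [0.6486 0.0501 0.1405]
211 309 318 [0.6488 0.0501 0.1434]
212 309 318 [0.6487 0.0501 0.1453]
213 309 318 [0.6487 0.0501 0.1474]
214 309 318 [0.6487 0.0501 0.1498]
215 309 318 [0.6487 0.0501 0.1519]
216 308 318 [0.6483 0.0504 0.1529]
217 308 318 [0.6484 0.0504 0.1554]
218 308 318 [0.6486 0.0505 0.1578]
219 308 318 [0.6484 0.0504 0.1594]
220 308 318 [0.6484 0.0504 0.1613]
221 308 319 [0.6484 0.0501 0.163 ]
222 308 319 [0.6483 0.05   0.1646]
223 308 319 [0.6485 0.0501 0.1669]
224 308 319 [0.6485 0.0501 0.1688]
225 308 319 [0.6481 0.05   0.1697]
```

View pics/c5.png

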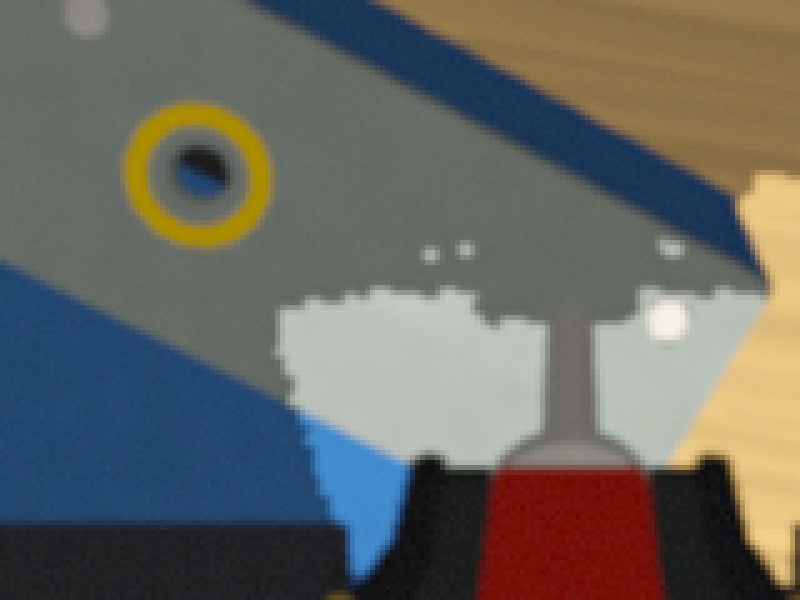

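Emit:
drive_tool(
  rows=[
    [0,1,14,0,0,0,0],
    [0,1,18,0,0,0,0],
    [0,1,18,0,0,0,0],
    [0,1,14,-5,0,0,0],
    [0,1,6,-8,0,0,0],
  ],
)

```text
time_s: 7.65
tcp_pos: [0.652, 0.1227, 0.208]
ee_rot: [[0.986, 0.169, 0.002], [0.169, -0.986, 0.001], [0.002, -0.001, -1.0]]
wrist_force: [-0.3, 0.3, -0.7]
gripper_width: 0.205
gripper_force: 30.0
```

Emit:
drive_tool(
  rows=[
    [0,0,0,-8,0,0,0],
    [0,0,0,0,0,0,0],
    [0,0,0,0,0,0,0],
    [0,0,0,0,0,0,0],
  ],
)

```text
time_s: 7.98
tcp_pos: [0.6514, 0.1202, 0.1994]
ee_rot: [[0.986, 0.168, -0.0], [0.168, -0.986, -0.0], [-0.0, 0.0, -1.0]]
wrist_force: [0.9, -0.6, -0.5]
gripper_width: 0.204
gripper_force: 30.0
```

```bash
python3 hole.py w6.png; python3 tip.py w7.png | head -12;  python3 - <<'E'
import cv2
a=cv2.imread("pics/w7.png")[140:260,240:400];cv2.imwrite("pics/c7.png",cv2.resize(a,(800,600),interpolation=cv2.INTER_NEAREST))
E
```

```text
7.9833 [0.65141558 0.12019904 0.19940998] [ 0.9449295  -0.60390916 -0.5163266 ]
325 298 328 184 212
ring ellipse ((650.7738647460938, 120.27076721191406), (26.7042236328125, 26.790058135986328), 108.30067443847656) ((650.7144165039062, 120.26436614990234), 13.603449821472168)
8.0333 [0.6515492  0.12030347 0.19980125] [-0.76451851 -0.51582355 -0.17181109]
expected px 0.1045 313.3483818438321 203.23566510300535
expected px 0.09 313.33113786270474 208.84661295289692
expected px 0.08 313.3180602313343 213.10188945068086
expected px 0.065 313.2963192176387 220.17610816785185
201 311 315 [0.6544 0.1211 0.0985]
202 310 317 [0.6543 0.1206 0.1006]
203 309 317 [0.6539 0.121  0.1024]
204 309 317 [0.654  0.121  0.1051]
205 309 318 [0.654  0.1206 0.1076]
206 309 318 [0.6539 0.1206 0.1099]
207 309 318 [0.6539 0.1206 0.1122]
```

View pics/c7.png

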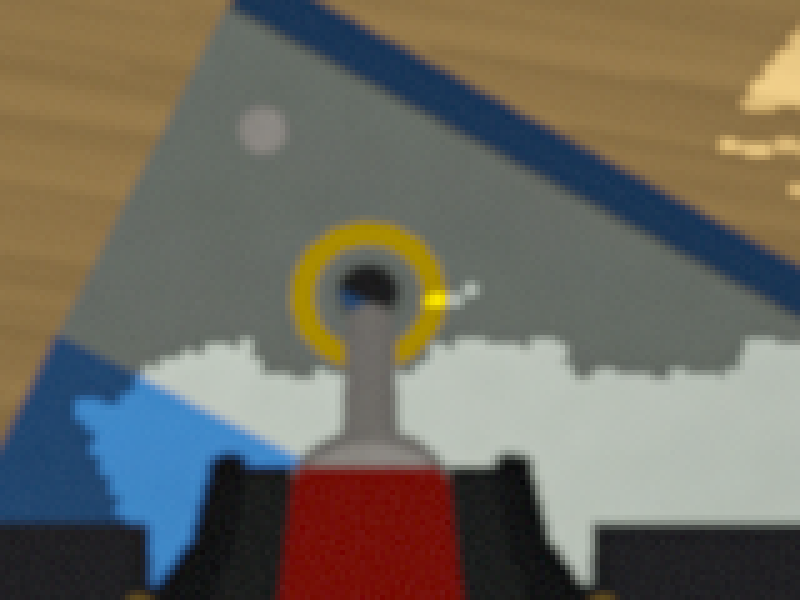

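Emit:
drive_tool(
  rows=[
    [0,0,0,-4,0,0,0],
    [0,0,0,-4,0,0,0],
    [0,0,0,-3,0,0,0],
    [0,0,0,-2,0,0,0],
    [0,0,0,0,0,0,0],
  ],
)

```text
time_s: 8.5
tcp_pos: [0.651, 0.1209, 0.1857]
ee_rot: [[0.986, 0.168, -0.001], [0.168, -0.986, -0.0], [-0.001, 0.0, -1.0]]
wrist_force: [0.3, -0.2, -0.3]
gripper_width: 0.203
gripper_force: 30.0
```

Emit:
drive_tool(
  rows=[
    [0,0,0,-1,0,0,0],
    [0,0,0,-1,0,0,0],
    [0,0,0,-1,0,0,0],
    [0,0,0,0,0,0,0],
  ],
)

```text
time_s: 8.83
tcp_pos: [0.6513, 0.1211, 0.1834]
ee_rot: [[0.986, 0.168, -0.0], [0.168, -0.986, -0.0], [-0.0, -0.0, -1.0]]
wrist_force: [-0.1, 0.8, -1.6]
gripper_width: 0.204
gripper_force: 30.0
```

Emit:
drive_tool(
  rows=[
    [0,0,0,-1,0,0,0],
    [0,0,0,-1,0,0,0],
    [0,0,0,0,0,0,0],
  ],
)

```text
time_s: 9.08
tcp_pos: [0.6512, 0.121, 0.1813]
ee_rot: [[0.986, 0.168, -0.0], [0.168, -0.986, -0.0], [-0.0, 0.0, -1.0]]
wrist_force: [-0.5, 0.2, -0.8]
gripper_width: 0.201
gripper_force: 30.0
```

Emit:
drive_tool(
  rows=[
    [0,0,0,-1,0,0,0],
    [0,0,0,-1,0,0,0],
    [0,0,0,0,0,0,0],
  ],
)

```text
time_s: 9.33
tcp_pos: [0.6512, 0.121, 0.1793]
ee_rot: [[0.986, 0.168, -0.0], [0.168, -0.986, -0.0], [-0.0, 0.0, -1.0]]
wrist_force: [0.1, 0.1, -1.0]
gripper_width: 0.207
gripper_force: 30.0
```

Emit:
drive_tool(
  rows=[
    [0,0,-0.5,-2,0,0,0],
    [0,0,0,-2,0,0,0],
    [0,0,0,-2,0,0,0],
    [0,0,0,0,0,0,0],
  ],
)

```text
time_s: 9.67
tcp_pos: [0.651, 0.1205, 0.1728]
ee_rot: [[0.986, 0.168, -0.001], [0.168, -0.986, -0.0], [-0.001, 0.0, -1.0]]
wrist_force: [-0.2, -0.0, -1.0]
gripper_width: 0.204
gripper_force: 30.0
```

Emit:
drive_tool(
  rows=[
    [0,0,0,-1,0,0,0],
    [0,0,0,-1,0,0,0],
    [0,0,0,-1,0,0,0],
    [0,0,0,0,0,0,0],
  ],
)

```text
time_s: 10.0
tcp_pos: [0.6512, 0.1205, 0.1703]
ee_rot: [[0.986, 0.168, -0.0], [0.168, -0.986, -0.0], [-0.0, 0.0, -1.0]]
wrist_force: [0.1, 0.8, -0.5]
gripper_width: 0.203
gripper_force: 30.0
```

Emit:
drive_tool(
  rows=[
    [0,0,0,-1,0,0,0],
    [0,0,0,-1,0,0,0],
    [0,0,0,-1,0,0,0],
    [0,0,0,0,0,0,0],
  ],
)

```text
time_s: 10.33
tcp_pos: [0.6512, 0.1205, 0.1673]
ee_rot: [[0.986, 0.168, -0.0], [0.168, -0.986, -0.0], [-0.0, 0.0, -1.0]]
wrist_force: [0.7, -0.1, -0.7]
gripper_width: 0.204
gripper_force: 30.0
```

Tip is about 17 mm deep with no contact. I'll keep going in 3 mm calls.

Emit:
drive_tool(
  rows=[
    [0,0,0,-1,0,0,0],
    [0,0,0,-1,0,0,0],
    [0,0,0,-1,0,0,0],
    [0,0,0,0,0,0,0],
  ],
)

```text
time_s: 10.67
tcp_pos: [0.6512, 0.1205, 0.1642]
ee_rot: [[0.986, 0.168, -0.001], [0.168, -0.986, -0.0], [-0.001, 0.0, -1.0]]
wrist_force: [-0.7, 0.1, -0.9]
gripper_width: 0.203
gripper_force: 30.0
```

Emit:
drive_tool(
  rows=[
    [0,0,0,-1,0,0,0],
    [0,0,0,-1,0,0,0],
    [0,0,0,-1,0,0,0],
    [0,0,0,0,0,0,0],
  ],
)

```text
time_s: 11.0
tcp_pos: [0.6512, 0.1205, 0.1612]
ee_rot: [[0.986, 0.168, -0.001], [0.168, -0.986, -0.0], [-0.001, 0.0, -1.0]]
wrist_force: [-0.3, 0.4, -0.3]
gripper_width: 0.204
gripper_force: 30.0
```

Emit:
drive_tool(
  rows=[
    [0,0,0,-1,0,0,0],
    [0,0,0,-1,0,0,0],
    [0,0,0,-1,0,0,0],
    [0,0,0,0,0,0,0],
  ],
)

```text
time_s: 11.33
tcp_pos: [0.6512, 0.1205, 0.1582]
ee_rot: [[0.986, 0.168, -0.001], [0.168, -0.986, -0.0], [-0.001, 0.0, -1.0]]
wrist_force: [-0.3, 0.3, -0.5]
gripper_width: 0.204
gripper_force: 30.0
```

Emit:
drive_tool(
  rows=[
    [0,0,0,-1,0,0,0],
    [0,0,0,-1,0,0,0],
    [0,0,0,-1,0,0,0],
    [0,0,0,0,0,0,0],
  ],
)

```text
time_s: 11.67
tcp_pos: [0.6512, 0.1205, 0.1553]
ee_rot: [[0.986, 0.168, -0.0], [0.168, -0.986, -0.0], [-0.001, 0.0, -1.0]]
wrist_force: [0.1, 0.6, 0.0]
gripper_width: 0.201
gripper_force: 30.0
```

Emit:
drive_tool(
  rows=[
    [0,0,0,-1,0,0,0],
    [0,0,0,-1,0,0,0],
    [0,0,0,-1,0,0,0],
    [0,0,0,0,0,0,0],
  ],
)

```text
time_s: 12.0
tcp_pos: [0.6512, 0.1205, 0.1522]
ee_rot: [[0.986, 0.168, -0.001], [0.168, -0.986, -0.0], [-0.001, 0.0, -1.0]]
wrist_force: [-0.0, 0.6, -0.8]
gripper_width: 0.204
gripper_force: 30.0
```

Depth is now 32 mm.

Emit:
drive_tool(
  rows=[
    [0,0,0,-1,0,0,0],
    [0,0,0,-1,0,0,0],
    [0,0,0,-1,0,0,0],
    [0,0,0,0,0,0,0],
  ],
)

```text
time_s: 12.33
tcp_pos: [0.6512, 0.1205, 0.1492]
ee_rot: [[0.986, 0.168, -0.001], [0.168, -0.986, -0.0], [-0.001, 0.0, -1.0]]
wrist_force: [0.4, -0.4, -0.9]
gripper_width: 0.204
gripper_force: 30.0
```

Emit:
drive_tool(
  rows=[
    [0,0,0,-1,0,0,0],
    [0,0,0,-1,0,0,0],
    [0,0,0,-1,0,0,0],
    [0,0,0,0,0,0,0],
  ],
)

```text
time_s: 12.67
tcp_pos: [0.6516, 0.1206, 0.1476]
ee_rot: [[0.986, 0.169, 0.001], [0.169, -0.986, -0.0], [0.001, 0.0, -1.0]]
wrist_force: [-1.3, -0.3, 4.2]
gripper_width: 0.203
gripper_force: 30.0
```

Emit:
drive_tool(
  rows=[
    [0,0,0,-1,0,0,0],
    [0,0,0,-1,0,0,0],
    [0,0,0,0,0,0,0],
  ],
)

```text
time_s: 12.92
tcp_pos: [0.6517, 0.1206, 0.1459]
ee_rot: [[0.986, 0.169, 0.001], [0.169, -0.986, 0.0], [0.001, 0.0, -1.0]]
wrist_force: [-1.3, 0.4, 6.5]
gripper_width: 0.206
gripper_force: 30.0
```

Emit:
drive_tool(
  rows=[
    [0,0,0,-1,0,0,0],
    [0,0,0,-0.5,0,0,0],
    [0,0,0,0,0,0,0],
  ],
)

```text
time_s: 13.17
tcp_pos: [0.6518, 0.1206, 0.1448]
ee_rot: [[0.986, 0.169, 0.002], [0.169, -0.986, 0.0], [0.002, 0.0, -1.0]]
wrist_force: [-2.4, -0.1, 7.4]
gripper_width: 0.204
gripper_force: 30.0
```

```bash
cat > tray.py <<'E'
from h import *
import sys
s=sense();print(s["time_s"],np.round(s["tcp_pos"],4),np.round(s["wrist_force"],1))
for n in("top",):
    c=cap(n);save(c,sys.argv[1]);P=cloud(c)
    for l in("tray","float"):
        for d in masks_of(l,c)[:1]:
            Q=P[d["region"]&(c["z_map"]>0)];print(l,round(d["p"],2),d["xy"],len(Q),np.round(np.percentile(Q,[2,50,98],axis=0),3).tolist())
E
python3 tray.py t1.png
```

```text
13.1667 [0.6518 0.1206 0.1448] [-2.4 -0.1  7.4]
```

Emit:
drive_tool(
  rows=[
    [0,0,0,-0.5,0,0,0],
    [0,0,0,-0.5,0,0,0],
    [0,0,0,0,0,0,0],
    [0,0,0,0,0,0,0],
  ],
)

```text
time_s: 13.65
tcp_pos: [0.6518, 0.1206, 0.1441]
ee_rot: [[0.986, 0.169, 0.002], [0.169, -0.986, 0.0], [0.002, 0.0, -1.0]]
wrist_force: [-1.7, 0.7, 7.7]
gripper_width: 0.209
gripper_force: 30.0
```

```bash
python3 tray.py t2.png
```

```text
13.65 [0.6518 0.1206 0.1441] [-1.7  0.7  7.7]
tray 0.65 [214.6, 252.5] 121 [[0.453, 0.118, 0.0], [0.465, 0.159, 0.05], [0.488, 0.186, 0.075]]
```

Emit:
drive_tool(
  rows=[
    [0,0,0,0,0,0,0],
    [0,0,0,0,0,0,0],
    [0,0,0,0,0,0,0],
    [0,0,0,0,0,0,0],
    [0,0,0,0,0,0,0],
  ],
)

```text
time_s: 14.22
tcp_pos: [0.6518, 0.1206, 0.1441]
ee_rot: [[0.986, 0.169, 0.002], [0.169, -0.986, 0.0], [0.002, 0.0, -1.0]]
wrist_force: [-2.4, 0.9, 8.0]
gripper_width: 0.204
gripper_force: 30.0
```

```bash
python3 tray.py t3.png;python3 - <<'E'
import cv2
a=cv2.imread("pics/t3.png")[150:290,150:310];cv2.imwrite("pics/ct3.png",cv2.resize(a,(640,560)))
E
```

```text
14.2167 [0.6518 0.1206 0.1441] [-2.4  0.9  8. ]
tray 0.57 [213.4, 252.3] 98 [[0.453, 0.118, 0.002], [0.466, 0.157, 0.05], [0.489, 0.185, 0.075]]
```

View pics/ct3.png

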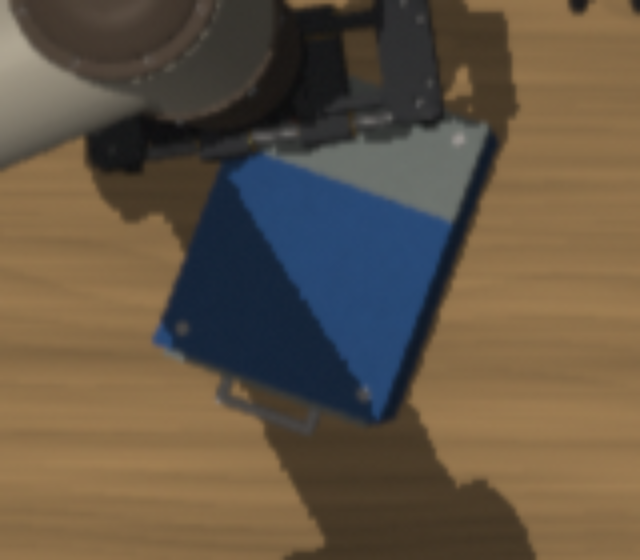

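Emit:
drive_tool(
  rows=[
    [0,0,0,-0.5,0,0,0],
    [0,0,0,-0.5,0,0,0],
    [0,0,0,0,0,0,0],
    [0,0,0,0,0,0,0],
    [0,0,0,0,0,0,0],
  ],
)

```text
time_s: 14.78
tcp_pos: [0.6518, 0.1206, 0.1426]
ee_rot: [[0.986, 0.169, 0.002], [0.169, -0.986, 0.0], [0.002, 0.0, -1.0]]
wrist_force: [-1.9, -0.4, 6.9]
gripper_width: 0.203
gripper_force: 30.0
```

```bash
python3 tray.py t4.png
```

```text
14.7833 [0.6518 0.1206 0.1426] [-1.9 -0.4  6.9]
tray 0.71 [212.6, 254.3] 936 [[0.423, 0.095, -0.001], [0.455, 0.16, 0.031], [0.49, 0.218, 0.076]]
```

Emit:
drive_tool(
  rows=[
    [0,0,0,0,0,0,0],
    [0,0,0,0,0,0,0],
    [0,0,0,0,0,0,0],
    [0,0,0,0,0,0,0],
    [0,0,0,0,0,0,0],
  ],
)

```text
time_s: 15.35
tcp_pos: [0.6518, 0.1206, 0.1426]
ee_rot: [[0.986, 0.169, 0.002], [0.169, -0.986, 0.0], [0.002, 0.0, -1.0]]
wrist_force: [-2.0, 0.5, 5.3]
gripper_width: 0.203
gripper_force: 30.0
```

Emit:
drive_tool(
  rows=[
    [0,0,0,0,0,0,0],
    [0,0,0,0,0,0,0],
    [0,0,0,0,0,0,0],
    [0,0,0,0,0,0,0],
    [0,0,0,0,0,0,0],
  ],
)

```text
time_s: 15.77
tcp_pos: [0.6518, 0.1206, 0.1426]
ee_rot: [[0.986, 0.169, 0.002], [0.169, -0.986, 0.0], [0.002, 0.0, -1.0]]
wrist_force: [-1.6, 0.3, 6.2]
gripper_width: 0.203
gripper_force: 30.0
```

```bash
python3 tray.py t5.png;python3 - <<'E'
import cv2
a=cv2.imread("pics/t5.png")[150:290,150:310];cv2.imwrite("pics/ct5.png",cv2.resize(a,(640,560)))
E
```

```text
15.7667 [0.6518 0.1206 0.1426] [-1.6  0.3  6.2]
tray 0.65 [214.6, 267.5] 1671 [[0.384, 0.098, 0.001], [0.432, 0.162, 0.015], [0.487, 0.229, 0.075]]
float 0.51 [213.3, 254.8] 206 [[0.439, 0.153, 0.012], [0.458, 0.171, 0.028], [0.475, 0.194, 0.032]]
```

View pics/ct5.png

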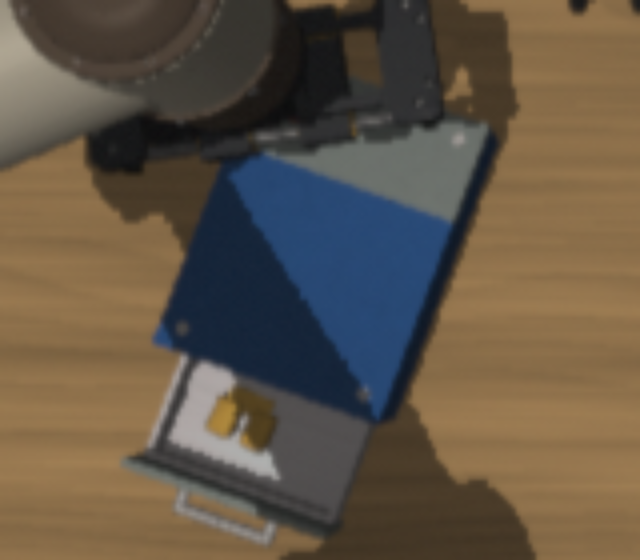

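Emit:
drive_tool(
  rows=[
    [0,0,0,3,0,0,0],
    [0,0,0,6,0,0,0],
    [0,0,0,10,0,0,0],
    [0,0,0,12,0,0,0],
    [0,0,0,12,0,0,0],
  ],
)

```text
time_s: 16.33
tcp_pos: [0.6512, 0.1205, 0.1846]
ee_rot: [[0.986, 0.168, -0.001], [0.168, -0.986, -0.0], [-0.001, 0.0, -1.0]]
wrist_force: [0.2, -0.3, 0.4]
gripper_width: 0.203
gripper_force: 30.0
```

Emit:
drive_tool(
  rows=[
    [0,0,0,12,0,0,0],
    [0,0,0,12,0,0,0],
    [0,0,0,12,0,0,0],
    [0,0,0,0,0,0,0],
  ],
)

```text
time_s: 16.67
tcp_pos: [0.6528, 0.1208, 0.2238]
ee_rot: [[0.986, 0.169, 0.006], [0.169, -0.986, 0.002], [0.006, -0.001, -1.0]]
wrist_force: [1.0, 0.4, 0.6]
gripper_width: 0.202
gripper_force: 30.0
```

Emit:
drive_tool(
  rows=[
    [0,-1,-20,0,0,0,0],
    [0,-2,-35,0,0,0,0],
    [0,-2,-35,0,0,0,0],
    [0,-2,-35,0,0,0,0],
    [0,-2,-35,0,0,0,0],
  ],
)

```text
time_s: 17.08
tcp_pos: [0.6418, -0.0407, 0.2196]
ee_rot: [[0.986, 0.169, -0.001], [0.169, -0.986, 0.0], [-0.001, -0.0, -1.0]]
wrist_force: [-0.1, 0.2, -0.7]
gripper_width: 0.204
gripper_force: 30.0
```

Emit:
drive_tool(
  rows=[
    [0,-2,-35,0,0,0,0],
    [0,-2,-35,0,0,0,0],
    [0,-3,-35,0,0,0,0],
    [0,-3,-35,0,0,0,0],
    [0,-3,-35,0,0,0,0],
  ],
)

```text
time_s: 17.5
tcp_pos: [0.6288, -0.216, 0.2196]
ee_rot: [[0.986, 0.168, -0.001], [0.168, -0.986, 0.0], [-0.001, -0.001, -1.0]]
wrist_force: [0.7, -0.7, -0.4]
gripper_width: 0.205
gripper_force: 30.0
```

Emit:
drive_tool(
  rows=[
    [0,-2,-30,0,0,0,0],
    [0,-1,-25,0,0,0,0],
    [0,0,-14,0,0,0,0],
    [0,0,0,0,0,0,0],
    [0,0,0,0,0,0,0],
  ],
)

```text
time_s: 17.92
tcp_pos: [0.6261, -0.2837, 0.2193]
ee_rot: [[0.986, 0.167, -0.001], [0.167, -0.986, 0.001], [-0.001, -0.001, -1.0]]
wrist_force: [-0.3, 0.9, -0.4]
gripper_width: 0.205
gripper_force: 30.0
```

```bash
python3 tip.py w8.png | head -18; python3 - <<'E'
from h import *
s=sense();print(np.round(s["ee_rot"],3).tolist());c=cap("wrist");P=cloud(c)
k=(abs(P[...,2]-.04)<.004)&(np.hypot(P[...,0]-.625,P[...,1]+.283)<.06)
print("block",k.sum(),cv2.minAreaRect((P[k][:,:2]*1000).astype(np.float32)))
a=c["frame"][120:240,240:400,::-1];cv2.imwrite("pics/c8.png",cv2.resize(a,(800,600),interpolation=cv2.INTER_NEAREST))
E
```

```text
17.9167 [ 0.62607905 -0.28368009  0.21932934] [-0.29910653  0.87840447 -0.43930203]
expected px 0.1045 313.4759934708588 203.09422550703204
expected px 0.09 313.4471294730926 208.71874326346673
expected px 0.08 313.42523983818586 212.98421754780117
expected px 0.065 313.388850153842 220.0752112279346
201 311 315 [ 0.6289 -0.2828  0.1183]
202 310 316 [ 0.6286 -0.2829  0.1202]
203 309 317 [ 0.6284 -0.2829  0.122 ]
204 309 317 [ 0.6283 -0.2829  0.1245]
205 309 318 [ 0.6283 -0.2834  0.1268]
206 309 318 [ 0.6283 -0.2834  0.1293]
207 309 318 [ 0.6284 -0.2833  0.132 ]
208 309 318 [ 0.6283 -0.2834  0.1342]
209 309 318 [ 0.6284 -0.2833  0.1369]
210 309 318 [ 0.6284 -0.2833  0.1393]
211 309 318 [ 0.6283 -0.2832  0.1414]
212 309 318 [ 0.6285 -0.2833  0.144 ]
213 309 318 [ 0.6285 -0.2833  0.1463]
[[0.986, 0.168, -0.001], [0.168, -0.986, 0.001], [-0.001, -0.001, -1.0]]
block 3007 ((625.2640991210938, -283.2587585449219), (60.58168029785156, 60.05464553833008), 9.474630355834961)
```

View pics/c8.png

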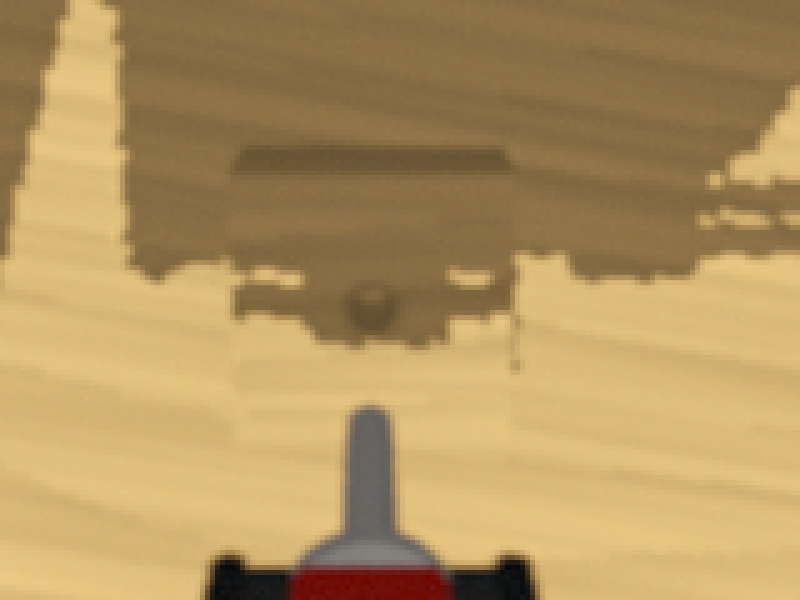

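Emit:
drive_tool(
  rows=[
    [0,0,0,-15,0,0,0],
    [0,0,0,-20,0,0,0],
    [0,0,0,-20,0,0,0],
    [0,0,0,-12,0,0,0],
    [0,0,0,0,0,0,0],
  ],
)

```text
time_s: 18.43
tcp_pos: [0.6249, -0.2815, 0.1496]
ee_rot: [[0.985, 0.17, -0.006], [0.17, -0.985, 0.002], [-0.006, -0.003, -1.0]]
wrist_force: [0.5, 0.0, -0.5]
gripper_width: 0.207
gripper_force: 30.0
```

Emit:
drive_tool(
  rows=[
    [0,0,0,-3,0,0,0],
    [0,0,0,-3,0,0,0],
    [0,0,0,-2,0,0,0],
    [0,0,0,-2,0,0,0],
    [0,0,0,0,0,0,0],
  ],
)

```text
time_s: 18.85
tcp_pos: [0.6264, -0.2835, 0.1433]
ee_rot: [[0.986, 0.168, 0.0], [0.168, -0.986, 0.0], [0.0, 0.0, -1.0]]
wrist_force: [0.3, 0.1, -0.0]
gripper_width: 0.206
gripper_force: 30.0
```

Emit:
drive_tool(
  rows=[
    [0,0,0,-2,0,0,0],
    [0,0,0,-2,0,0,0],
    [0,0,0,0,0,0,0],
  ],
)

```text
time_s: 19.1
tcp_pos: [0.6261, -0.2834, 0.1386]
ee_rot: [[0.986, 0.168, -0.001], [0.168, -0.986, 0.0], [-0.001, -0.0, -1.0]]
wrist_force: [-0.2, 0.1, -0.5]
gripper_width: 0.205
gripper_force: 30.0
```

In the bore without force; 26 mm to go.

Emit:
drive_tool(
  rows=[
    [0,0,-0.3,-4,0,0,0],
    [0,0,0,-4,0,0,0],
    [0,0,0,-4,0,0,0],
    [0,0,0,0,0,0,0],
  ],
)

```text
time_s: 19.43
tcp_pos: [0.6257, -0.2835, 0.1256]
ee_rot: [[0.986, 0.168, -0.002], [0.168, -0.986, 0.001], [-0.002, -0.001, -1.0]]
wrist_force: [0.2, -0.6, -0.9]
gripper_width: 0.204
gripper_force: 30.0
```

Emit:
drive_tool(
  rows=[
    [0,0,0,-4,0,0,0],
    [0,0,0,-4,0,0,0],
    [0,0,0,-3,0,0,0],
    [0,0,0,-1,0,0,0],
    [0,0,0,0,0,0,0],
  ],
)

```text
time_s: 19.85
tcp_pos: [0.6261, -0.2837, 0.1145]
ee_rot: [[0.986, 0.168, -0.001], [0.168, -0.986, 0.0], [-0.001, -0.0, -1.0]]
wrist_force: [-1.6, -0.3, -0.9]
gripper_width: 0.204
gripper_force: 30.0
```

Emit:
drive_tool(
  rows=[
    [0,0,0,-0.5,0,0,0],
    [0,0,0,-0.5,0,0,0],
    [0,0,0,0,0,0,0],
    [0,0,0,0,0,0,0],
  ],
)

```text
time_s: 20.18
tcp_pos: [0.6265, -0.2838, 0.1142]
ee_rot: [[0.986, 0.168, 0.0], [0.168, -0.986, -0.0], [0.0, 0.0, -1.0]]
wrist_force: [0.4, -0.3, 0.1]
gripper_width: 0.204
gripper_force: 30.0
```

Emit:
drive_tool(
  rows=[
    [100,0,0,0,0,0,0],
    [100,0,0,0,0,0,0],
    [100,0,0,0,0,0,0],
    [100,0,0,0,0,0,0],
    [100,0,0,0,0,0,0],
  ],
)

```text
time_s: 20.6
tcp_pos: [0.6264, -0.2838, 0.1142]
ee_rot: [[0.986, 0.168, 0.0], [0.168, -0.986, -0.0], [0.0, 0.0, -1.0]]
wrist_force: [-0.2, 0.1, -0.7]
gripper_width: 0.496
gripper_force: 0.0
```

Emit:
drive_tool(
  rows=[
    [100,0,0,0,0,0,0],
    [100,0,0,0,0,0,0],
    [100,0,0,0,0,0,0],
    [100,0,0,0,0,0,0],
    [100,0,0,0,0,0,0],
  ],
)

```text
time_s: 21.02
tcp_pos: [0.6263, -0.2838, 0.114]
ee_rot: [[0.986, 0.168, -0.0], [0.168, -0.986, 0.0], [-0.0, -0.0, -1.0]]
wrist_force: [-0.4, 0.3, 0.2]
gripper_width: 0.88
gripper_force: 0.0
```

Emit:
drive_tool(
  rows=[
    [100,0,0,5,0,0,0],
    [100,0,0,15,0,0,0],
    [100,0,0,25,0,0,0],
    [100,0,0,30,0,0,0],
    [100,0,0,30,0,0,0],
  ],
)

```text
time_s: 21.43
tcp_pos: [0.626, -0.2837, 0.2201]
ee_rot: [[0.986, 0.168, -0.001], [0.168, -0.986, 0.0], [-0.001, -0.0, -1.0]]
wrist_force: [1.0, -0.7, 0.5]
gripper_width: 0.995
gripper_force: 0.0
```

Emit:
drive_tool(
  rows=[
    [100,0,0,10,0,0,0],
    [100,0,0,0,0,0,0],
    [100,0,0,0,0,0,0],
    [100,0,0,0,0,0,0],
  ],
)

```text
time_s: 21.77
tcp_pos: [0.6255, -0.2834, 0.2272]
ee_rot: [[0.986, 0.168, -0.003], [0.168, -0.986, 0.001], [-0.003, -0.002, -1.0]]
wrist_force: [-0.0, -0.2, 0.0]
gripper_width: 1.002
gripper_force: 0.0
```

```bash
python3 red.py w9.png; python3 tray.py t9.png; python3 - <<'E'
from h import *
c=cap("scene");P=cloud(c)
for l in("piston","camshaft","crankshaft"):
    d=masks_of(l,c)[0];Q=P[d["region"]&(c["z_map"]>0)];print(l,d["xy"],np.round(np.median(Q,0),3))
f=c["frame"].astype(int);m=(f[...,0]>90)&(f[...,1]<.4*f[...,0])&(f[...,2]<.4*f[...,0])&(abs(P[...,0]-.626)<.03)&(abs(P[...,1]+.283)<.03)
print("handle z",np.percentile(P[m],[5,95],axis=0))
E
```

```text
21.7667 [ 0.62545614 -0.28335311  0.22717534]
435 295 315 194 215
handle top ((626.1216430664062, -276.2515563964844), (17.553279876708984, 16.040725708007812), 9.692336082458496) [ 0.62582787 -0.27615561  0.13176274]
block 2358 ((625.5877685546875, -283.17840576171875), (59.443782806396484, 60.03856658935547), 9.566583633422852)
21.8167 [ 0.6254 -0.2834  0.2268] [-0.3 -0.3 -1. ]
tray 0.64 [213.8, 265.6] 1519 [[0.387, 0.098, 0.007], [0.43, 0.164, 0.015], [0.487, 0.227, 0.074]]
float 0.4 [281.3, 134.1] 564 [[0.649, -0.058, 0.0], [0.772, -0.007, 0.051], [0.813, 0.062, 0.525]]
piston [259.8, 224.3] [ 0.5   -0.194  0.044]
camshaft [158.3, 271.8] [ 0.429 -0.408  0.014]
crankshaft [398.0, 249.1] [ 0.784 -0.089  0.048]Traceback (most recent call last):
  File "<stdin>", line 6, in <module>
    return _quantile_unchecked(
        a, q, axis, out, overwrite_input, method, keepdims, weights)
    return _ureduce(a,
                    func=_quantile_ureduce_func,
    ...<5 lines>...
                    overwrite_input=overwrite_input,
                    method=method)
    r = func(a, **kwargs)
    result = _quantile(arr,
                       quantiles=q,
    ...<2 lines>...
                       out=out,
                       weights=wgt)
    slices_having_nans = np.isnan(arr[-1, ...])
                                  ~~~^^^^^^^^^
IndexError: index -1 is out of bounds for axis 0 with size 0
```

Emit:
drive_tool(
  rows=[
    [100,0,0,0,0,0,0],
    [100,0,0,0,0,0,0],
    [100,0,0,0,0,0,0],
    [100,0,0,0,0,0,0],
    [100,0,0,0,0,0,0],
  ],
)

```text
time_s: 22.58
tcp_pos: [0.6264, -0.2838, 0.2291]
ee_rot: [[0.986, 0.168, 0.0], [0.168, -0.986, -0.0], [0.0, 0.0, -1.0]]
wrist_force: [-0.7, -0.1, -0.1]
gripper_width: 1.0
gripper_force: 0.0
```

```bash
python3 red.py w10.png; python3 red.py w11.png; python3 - <<'E'
import cv2
a=cv2.imread("pics/w11.png")[130:250,230:390];cv2.imwrite("pics/c11.png",cv2.resize(a,(800,600)))
E
```

```text
22.5833 [ 0.62635052 -0.28376464  0.22913533]
432 294 314 195 216
handle top ((625.7103881835938, -276.1988830566406), (17.714757919311523, 16.172067642211914), 9.677721977233887) [ 0.62585083 -0.27633125  0.13184895]
block 2344 ((625.2739868164062, -283.25823974609375), (59.97099304199219, 60.094242095947266), 9.559904098510742)
22.6333 [ 0.62635235 -0.28375463  0.2291021 ]
428 294 314 195 216
handle top ((625.719970703125, -276.193603515625), (17.7125186920166, 16.154521942138672), 9.678311347961426) [ 0.62579078 -0.27632889  0.13175401]
block 2345 ((625.3705444335938, -283.1934814453125), (59.98166275024414, 60.005672454833984), 9.538311004638672)
```

View pics/c11.png

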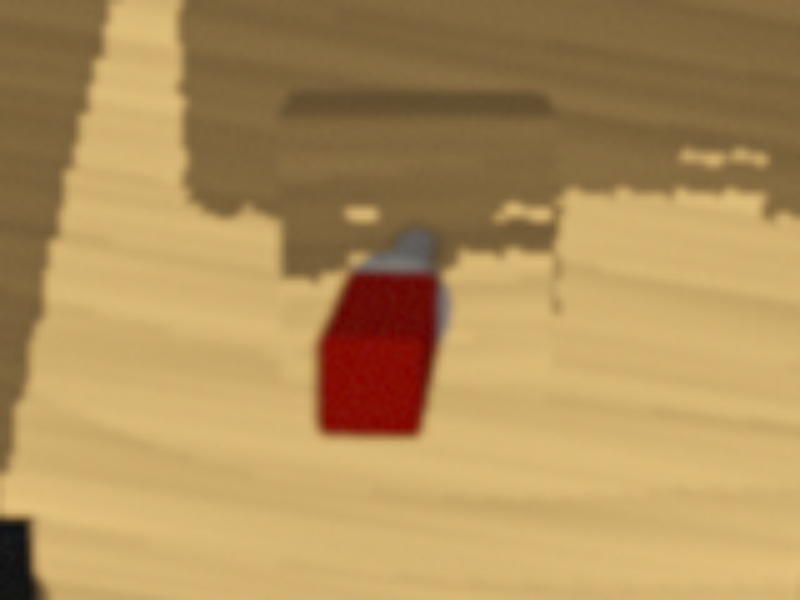

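```bash
python3 -c "
from station import *
print(finish_job())"
```

```text
the job is handed in; nothing more can be done
None
```

I handed the job in at about 23 s: the catch tripped at roughly 9 N measured at the wrist (limit 20 N) and the tray sprang out with the float in it. The pin is back in its bore and released, at rest with a lean of about 0.07 rad (limit 0.12), and the piston, camshaft and crankshaft show no real movement in the images; no verdict came back.

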